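# Check a candle collar on the sizing cone

### The job

One of the three loose brass candle collars is the middle size, for the shop's rod candles: it is the one that stops on the middle step of the dark wooden sizing cone (the step marked by two pale lines). Slide that collar down over the cone until it stops, so that it sits fully down and level on the middle step, and let go of it. Leave the other two collars where they stand.

Things in the scene. Friction and masses are not known exactly. Their poses are not given: they have to be found in the camera images.
- collar_middle_centre (a point): Centre (half-way up, on the axis) of the middle-sized brass collar, a plain open ring flat on the table: 54 mm outside diameter, 42 mm bore, 24 mm high, 0.08 to 0.17 kg; z is the bore's axis. The three collars differ only in diameter; any may stand in any of three places. It clears the cone's top step by 5 mm all round and has 3 mm play when seated.
- collar_small_centre (a point): Centre of the small brass collar, same form: 39 mm outside diameter, 27.6 mm bore, 24 mm high. It would stop on the cone's top step. To be left alone.
- collar_large_centre (a point): Centre of the large brass collar, same form: 68 mm outside diameter, 57 mm bore, 24 mm high. It would drop to the cone's lowest step. To be left alone.
- middle_step (a point): On the axis of the fixed, upright, dark wooden cone, level with its middle step, 44 mm above the table; z up. Foot 96 mm in diameter, 14 mm high; then diameter 54 to 50 up to this step; 36 to 32 up to the top step 22 mm above this point; tip 23 to 9, ending 46 mm above this point. One, two, three pale lines mark the steps from the bottom up. Seated, the middle collar's centre lies 12 mm above.
Not all that is in view belongs to the job. Leave any blue, pink or red look-alike of the part that bears collar_middle_centre alone.

How it is judged (in metres and radians):
At the end, for the whole second after the job is handed in: The middle collar rests on the cone's middle step: its centre within 10 mm of the cone's axis and 7 to 17 mm above the step (12 mm when seated), level within 10 degrees, released. The small and the large collar are within 20 mm of where they stood (horizontal distance between collar_middle_centre and middle_step below 0.01 m and z of collar_middle_centre in the frame of middle_step between 0.007 and 0.017 m and angle between collar_middle_centre's own z axis and vertical below 0.175 rad and distance of each of collar_small_centre, collar_large_centre from where it was at the start of the episode below 0.02 m); the robot touches nothing.
It fails at once if the small or the large collar is moved by more than 30 mm (distance of any of collar_small_centre, collar_large_centre from where it was at the start of the episode above 0.03 m).
It also fails if it takes over 42 s, if anything falls off the work surface, if the arm or the gripper's body presses on something with over 40 N, if the wrist force passes 120 N, or if a joint passes its speed limit or range.

### The arm

A 6-joint arm with a two-finger parallel gripper is mounted at the origin on a cart in front of the work surface, level with it; the furniture and walls round the work are solid. World frame = base frame: x ahead of the robot, y to its left, z up, the work surface at z = 0. Lengths are in mm, angles in degrees, forces in N, time in s.
With the tool pointing down it reaches from about 350 to 850 mm from the base axis. Payload 8.1 kg.
Tool frame: the origin (TCP) lies midway between the tips of the shut fingers; the grasp point (between the pads) lies 19 mm behind it; z points along the fingers, y is the line along which they close (so a half turn about z gives the same grasp; the last joint's range is limited). The gripper opens to 85 mm and grips with 20 to 120 N. Pads are 22 mm wide; open, the fingers measure 114 mm over their backs; the gripper's body (76 mm by 85 mm) begins 54 mm behind the grasp point. The pads swing forward as they close: fully open they stand 13 mm farther back than shut.
Start: joints at [-76.799, 7.471, 85.268, -0, 87.261, -4.893], TCP at [186.366, -570.327, 231.292] pointing down, gripper open.
Joint ranges: [-169.43, 169.43], [-51.17, 129.36], [1.28, 143.12], [-76.62, 256.62], [0, 156.53], [-152.29, 152.29]. Speed limits (degrees/s): [136.94, 136.94, 159.86, 180, 180, 180].

### API

Orientations are given as [roll, pitch, yaw] about the fixed x, y, z axes, in that order (R = Rz(yaw) Ry(pitch) Rx(roll)).
In Python, from bench import sense, snapshot, order, finder gives the robot as it stands.
- The arm moves only by the tool send_rows, never from a script. Its argument "steps" is a list of rows, each a list of 2 entries, a list of its own where there are three numbers: the shift along the world's x, y, z in units of 30 mm (1.0 is 30 mm), then the turn, a rotation vector about the world's x, y, z in rad. In form: [[[dx, dy, dz], [wx, wy, wz]], ...]. A call has 1 to 10 rows; each row is the pose to reach, as a shift and turn from the pose commanded when the call began; what a row does not reach only later rows make up. A row lasts 1/8 s, in which the tool goes at most 62.5 mm and 10.7 degrees, less where a joint would pass 70% of its speed; a pose out of reach is approached as far as the arm can. A call with a gripper value outside its range is refused whole. "fingers" is the closure, from 0 (fully open) to 1 (shut), set as the call begins (left out, the last holds). The fingers move at their own pace and stop on an object; "squeeze" is the grip in N (left out, the last holds). Time passes only in rows, so rows that repeat a pose let the fingers close. It gives the time, the measured TCP pose, the force, the opening and the grip force at its end, in the units of the state.
- sense(): the state, without advancing time (a new reading comes with each control period).
- snapshot(name): name is "side" or "top" or "wrist"; returns a dict with "img" (480x640x3 uint8, red, green, blue), "K" (3x3 intrinsics, pixels), "k1" (the pictures are not rectified: a ray, as slopes to the right and down, at radius r is drawn at 1 + k1 r^2 times it, then the intrinsics apply), "pose" (4x4, takes a point from camera to world coordinates). Camera axes: x right, y up, looking along -z (the intrinsics and any distortion apply to the point x, -y, -z); pixel columns grow to the right and rows downward; lengths in mm; the calibration is good to about 2 mm. A picture is of the moment at which its call begins. There is no depth.
- order.hand_in(): hands the job in; it is judged then, once.
Trained networks look in the newest picture that a camera, given by its name, has taken for a name from the list of things; names that differ only in an ending like _2 or _b are one class to them, and where a whole thing is asked for, a point or a joint stands for the part that bears it (a point fixed in the world has none). Each returns a list of dicts, best first, with "confidence" (0 to 1); they miss things now and then, are a little off and sometimes report something else, mostly with a low value. They report only what shows in the picture. A call takes as long as a camera call. They do not tell look-alikes from the thing itself.
- finder.find_in(label, camera): "box" ([left, top, width, height] as shares, 0 to 1, of the picture: columns of its width, rows of its height, round what is visible of it).
- finder.trace(label, camera): "mask" (480x640 bool, what is visible of it) and "box" ([left, top, width, height] as shares, 0 to 1, of the picture: columns of its width, rows of its height, round what is visible of it).
- finder.pinpoint(label, camera): "at" ([column, row] as shares, 0 to 1, of the picture: columns of its width, rows of its height: a listed point, or the origin of a listed thing).
The state is a dict: "time": time; "joint_pos": joint angles; "qd": joint speeds; "joint_efforts": joint torques, N m; "tool_pos": TCP position; "tcp_rot": TCP orientation; "ft_force": force on the tool from outside, world axes, zero at the start; "wrist_torque": the same for the moment, N m; "finger_gap": finger opening in mm; "grip_force": force on a finger pad.
Only numpy, scipy, OpenCV 4.12 (cv2) and the standard library are available. Lean on these libraries where they do the work, as an engineer would, in place of code of your own. Each camera call takes 0.05 s, during which the arm holds its last target. There are 200 camera calls.

## Working session

There is one attempt and no reset: what is moved stays moved. The work goes in short steps, Python scripts to look and compute and a tool call to move; the robot and the scene stay as the last step left them, time stands still between calls to the robot, and variables do not carry over. Pictures are saved under pics/ and viewed, at most 10 in all, crops included, and the job is handed in when it is done.

Besides the shell and the picture viewer there is one more tool, called after "Request:" as a command line: name --argument value ..., lists and objects as JSON in quotes. send_rows: Moves the arm, as the interface text tells. Its arguments: {"type":"object","properties":{"steps":{"type":"array"},"fingers":{"type":"number"},"squeeze":{"type":"number"}},"required":["steps"]}

```bash
mkdir -p pics; cat > h.py <<'E'
import numpy as np, cv2
from bench import sense, snapshot, order, finder
def ray(s,u,v):
    K=np.array(s["K"],float); p=cv2.undistortPoints(np.array([[[u,v]]],float),K,np.array([s["k1"],0,0,0.]))[0,0]
    T=np.array(s["pose"]); return T[:3,3], T[:3,:3]@np.array([p[0],-p[1],-1.])
def onz(s,u,v,z):
    o,d=ray(s,u,v); return o+d*(z-o[2])/d[2]
def proj(s,P):
    T=np.array(s["pose"]); q=np.linalg.inv(T)@np.append(P,1); x,y=q[0]/-q[2],-q[1]/-q[2]
    f=1+s["k1"]*(x*x+y*y); K=np.array(s["K"]); return np.array([K[0,0]*x*f+K[0,2],K[1,1]*y*f+K[1,2]])
E
python3 - <<'E'
from h import *
for c in("top","side"):
    s=snapshot(c); cv2.imwrite(f"pics/{c}1.png",s["img"][:,:,::-1]); print(c,s["pose"][:3,3].round())
    for l,z in(("collar_middle_centre",12),("collar_small_centre",12),("collar_large_centre",12),("middle_step",44)):
        for r in finder.pinpoint(l,c):
            u,v=r["at"][0]*640,r["at"][1]*480; print(l,round(r["confidence"],2),round(u),round(v),onz(s,u,v,z).round(1))
print(sense())
E
```

```text
top [296. -78. 960.]
collar_middle_centre 0.79 396 209 [ 549.8 -224.3   12. ]
collar_middle_centre 0.7 401 298 [ 358.5 -228.5   12. ]
collar_middle_centre 0.64 469 221 [ 520.7 -382.7   12. ]
collar_middle_centre 0.55 401 258 [ 442.1 -232.1   12. ]
collar_middle_centre 0.53 359 321 [ 310.7 -138.7   12. ]
collar_small_centre 0.74 332 255 [450.2 -84.3  12. ]
collar_large_centre 0.69 355 179 [ 618.5 -137.6   12. ]
middle_step 0.66 197 236 [487.7 198.2  44. ]
side [144. 501. 608.]
collar_middle_centre 0.96 420 276 [ 312.2 -137.4   12. ]
collar_middle_centre 0.87 340 216 [ 543.8 -218.5   12. ]
collar_middle_centre 0.79 382 187 [ 520.7 -383.    12. ]
collar_middle_centre 0.63 418 241 [ 357.9 -234.4   12. ]
collar_middle_centre 0.58 382 229 [ 442.8 -228.9   12. ]
collar_small_centre 0.87 343 263 [456.7 -85.9  12. ]
collar_large_centre 0.83 290 221 [ 625.1 -138.8   12. ]
middle_step 0.57 236 337 [489.9 191.1  44. ]
{'time': 0.5, 'joint_pos': array([-7.67998308e+01,  7.47005392e+00,  8.52694506e+01,  4.19497739e-05,
        8.72616506e+01, -4.89545755e+00]), 'qd': array([-9.18185642e-06,  3.91729592e-02, -7.03129457e-03,  1.08190952e-01,
       -9.14831982e-02,  7.31480580e-02]), 'joint_efforts': array([ 6.16837351e-04, -5.68712425e+01, -5.00361621e+01,  3.57980909e-06,
        2.83998634e-03, -1.32786863e-05]), 'tool_pos': array([ 186.35778233, -570.31520387,  231.28798727]), 'tcp_rot': array([-1.79998853e+02, -1.40326350e-04,  1.80956248e+01]), 'ft_force': array([-0.24281769,  0.7237695 , -0.28210716]), 'wrist_torque': array([-0.02106541,  0.07422072, -0.03226735]), 'grip_force': 0.0, 'finger_gap': 85.58251723532133}
```

View pics/top1.png

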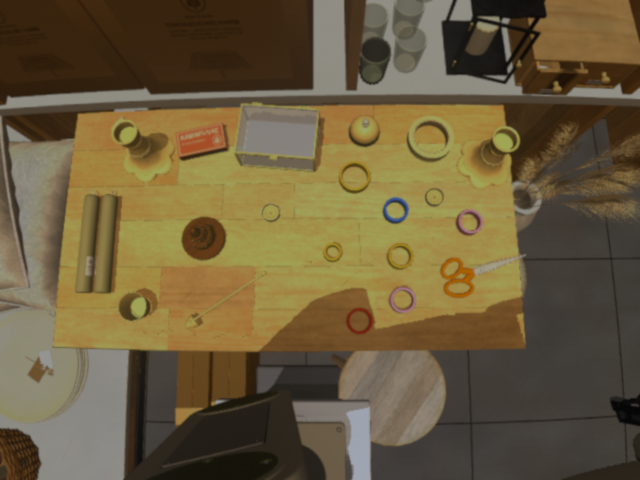

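View pics/side1.png

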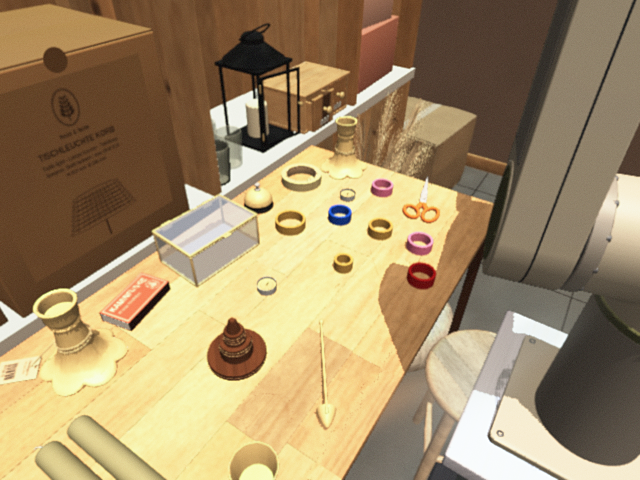

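The brass collars are at top-view pixels (355,179), (333,252) and (400,256). By apparent size they are large, small and middle in that order. The blue (396,209), pink (469,221 and 401,298) and red (359,321) rings are look-alikes. The cone is at (204,237). I'll fit sizes and positions to confirm.

```bash
cat > fit.py <<'E'
from h import *
from scipy.optimize import minimize
A=np.linspace(0,2*np.pi,48)
def sil(s,x,y,prof):
    P=np.array([proj(s,[x+r*np.cos(a),y+r*np.sin(a),z]) for r,z in prof for a in A])
    m=np.zeros((1920,2560),np.uint8); cv2.fillConvexPoly(m,cv2.convexHull(((P+.5)*4).astype(np.float32)).round().astype(np.int32),1)
    return cv2.resize(m.astype(np.float32),(640,480),interpolation=cv2.INTER_AREA)
def fill(mask):
    c,_=cv2.findContours(mask.astype(np.uint8),cv2.RETR_EXTERNAL,cv2.CHAIN_APPROX_NONE); m=np.zeros((480,640),np.uint8)
    cv2.drawContours(m,[max(c,key=cv2.contourArea)],-1,1,-1); return m.astype(np.float32)
def fit(views,x,y,r=None):
    prof=lambda r:[(r,0),(r,24)]
    cone=[(48,0),(48,14),(27,14),(25,44),(16,66),(4.5,90)]
    f=lambda p:sum(np.abs(sil(s,p[0],p[1],prof(p[2]) if r else cone)-m).sum() for s,m in views)
    o=minimize(f,[x,y]+([r] if r else []),method="Nelder-Mead",options=dict(initial_simplex=np.array([[x,y]+([r] if r else [])]+[[x+8*(i==0),y+8*(i==1)]+([r+5*(i==2)] if r else []) for i in range(3 if r else 2)]),xatol=.1,fatol=.5))
    return o.x.round(1),round(o.fun,1)
E
python3 - <<'E'
from fit import *
S={c:snapshot(c) for c in("top","side")}
C=[("ringA(400,256)",441,-230,27),("ringB(333,252)",452,-85,20),("ringC(355,179)",621,-138,34),("cone",488,194,None)]
lab={27:"collar_middle_centre",20:"collar_small_centre",34:"collar_large_centre",None:"middle_step"}
for n,x,y,r in C:
    V=[]
    for c,s in S.items():
        px=proj(s,[x,y,12]); best=None
        for l in lab.values():
            for t in finder.trace(l,c):
                ys,xs=np.nonzero(t["mask"])
                if len(xs) and np.hypot(xs.mean()-px[0],ys.mean()-px[1])<9 and best is None: best=t["mask"]
        if best is None and r is None:
            h=cv2.cvtColor(s["img"],cv2.COLOR_RGB2HSV); m=((h[...,2]<120)&(np.hypot(*(np.indices((480,640))-px[::-1][:,None,None]))<45)).astype(np.uint8); best=cv2.morphologyEx(m,cv2.MORPH_CLOSE,np.ones((5,5)))
        if best is None: print(n,c,"no mask"); continue
        m=fill(best); V.append((s,m)); print(n,c,m.sum(),fit([(s,m)],x,y,r))
    print("both",fit(V,x,y,r))
s=S["top"]; im=cv2.resize(s["img"][160:280,180:420],None,fx=3.3,fy=3.3,interpolation=cv2.INTER_CUBIC)
cv2.imwrite("pics/crop1.png",im[:,:,::-1])
E
```

```text
ringA(400,256) top 521.0 (array([ 445.4, -227.8,   25.5]), np.float64(20.9))
ringA(400,256) side 523.0 (array([ 447.3, -227.6,   27.4]), np.float64(24.2))
both (array([ 445.8, -227.9,   25.9]), np.float64(73.9))
ringB(333,252) top 144.0 (array([470.9, -91.8,   4.5]), np.float64(131.6))
ringB(333,252) side 364.0 (array([457.2, -84.4,  19. ]), np.float64(21.8))
both (array([457. , -85.2,  18.6]), np.float64(174.9))
ringC(355,179) top 769.0 (array([ 623.3, -135.6,   32.2]), np.float64(30.4))
ringC(355,179) side 636.0 (array([ 623.1, -135.2,   31.7]), np.float64(48.9))
both (array([ 623.4, -135.3,   32.1]), np.float64(83.1))
cone top 1422.0 (array([489.7, 195.4]), np.float64(147.1))
cone side 2597.0 (array([490.3, 194.7]), np.float64(225.5))
both (array([490.3, 194.7]), np.float64(375.2))
```

View pics/crop1.png

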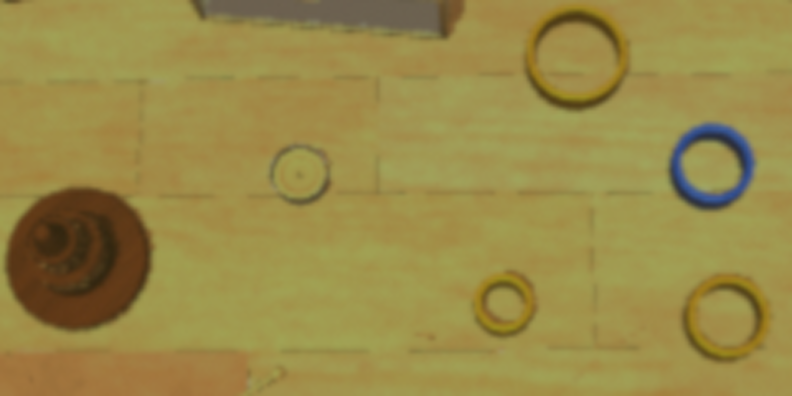

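Ring A at (400,256) fits: its fitted outer diameter is about 52 mm (expected 54). Ring B measures 38 mm (small) and ring C 64 mm (large), and the crop confirms plain brass for all three. Next I'll hover over ring A and refine the position with the wrist camera.

Request:
send_rows --steps '[[[1.2,1.6,-0.3],[0,0,-0.05]],[[2.4,3.2,-0.8],[0,0,-0.1]],[[3.6,4.8,-1.2],[0,0,-0.15]],[[4.8,6.4,-1.8],[0,0,-0.2]],[[6.0,8.0,-2.3],[0,0,-0.25]],[[7.3,9.6,-2.8],[0,0,-0.3]],[[8.65,11.4,-3.3],[0,0,-0.316]],[[8.65,11.4,-3.3],[0,0,-0.316]],[[8.65,11.4,-3.3],[0,0,-0.316]]]' --fingers 0

```text
time: 3.32
tool_pos: [446.0, -228.0, 132.3]
tcp_rot: [180.0, 0.0, 0.1]
ft_force: [-0.2, -0.3, 0.1]
finger_gap: 85.6
grip_force: 0.0
```

```bash
python3 - <<'E'
from fit import *
st=sense(); print(st["time"],st["tool_pos"].round(1),st["tcp_rot"].round(2),st["ft_force"].round(1))
s=snapshot("wrist"); cv2.imwrite("pics/w1.png",s["img"][:,:,::-1]); print(s["pose"][:3,3].round(),proj(s,[446,-228,12]).round())
for l in("collar_middle_centre","collar_small_centre"):
  for t in finder.trace(l,"wrist"):
    ys,xs=np.nonzero(t["mask"]); print(l,t["confidence"],xs.mean().round(),ys.mean().round(),len(xs))
    print(fit([(s,fill(t["mask"]))],*onz(s,xs.mean(),ys.mean(),12)[:2],27))
E
```

```text
3.325 [ 446.  -228.   132.3] [1.7998e+02 2.0000e-02 1.0000e-01] [-0.2 -0.3  0.1]
[ 530. -227.  275.] [327. 229.]
collar_middle_centre 0.87 327.0 229.0 3205
(array([ 448.1, -227.7,   26.2]), np.float64(110.5))
collar_middle_centre 0.76 316.0 60.0 3806
(array([ 547.4, -221.9,   26.7]), np.float64(105.2))
collar_middle_centre 0.7 223.0 396.0 2417
(array([ 310.5, -146.7,   19.2]), np.float64(1321.6))
collar_middle_centre 0.58 577.0 115.0 5232
(array([ 520.3, -380.4,   26.1]), np.float64(157.7))
collar_middle_centre 0.57 329.0 347.0 3586
(array([ 355.5, -229.5,   26.4]), np.float64(141.2))
```

Request:
send_rows --steps '[[[0.03,0,-1.2],[0,0,0]],[[0.03,0,-2.6],[0,0,0]],[[0.03,0,-3.6],[0,0,0]],[[0.03,0,-4.1],[0,0,0]],[[0.03,0,-4.34],[0,0,0]],[[0.03,0,-4.34],[0,0,0]]]'

```text
time: 4.22
tool_pos: [447.1, -229.0, 2.7]
tcp_rot: [180.0, -0.0, -0.0]
ft_force: [-0.3, 0.0, -0.7]
finger_gap: 85.4
grip_force: 0.0
```

Request:
send_rows --steps '[[[0,0,0],[0,0,0]],[[0,0,0],[0,0,0]],[[0,0,0],[0,0,0]],[[0,0,0],[0,0,0]],[[0,0,0],[0,0,0]],[[0,0,0],[0,0,0]],[[0,0,0],[0,0,0]],[[0,0,0],[0,0,0]]]' --fingers 1 --squeeze 35

```text
time: 5.22
tool_pos: [447.6, -228.8, 3.6]
tcp_rot: [179.9, -0.1, 0.0]
ft_force: [-2.2, 1.2, 7.2]
finger_gap: 53.3
grip_force: 35.6
```

Request:
send_rows --steps '[[[0,0,0.6],[0,0,0]],[[0,0,1.6],[0,0,0]],[[0,0,2.8],[0,0,0]],[[0,0,4.0],[0,0,0]],[[0,0,4.6],[0,0,0]],[[0,0,4.6],[0,0,0]]]'

```text
time: 5.98
tool_pos: [447.7, -228.9, 141.9]
tcp_rot: [179.9, -0.2, -0.0]
ft_force: [-0.1, 0.0, -0.6]
finger_gap: 53.4
grip_force: 37.3
```

```bash
python3 - <<'E'
from h import *
a=[]
for c in("side","wrist"):
    s=snapshot(c); i=s["img"]
    if c=="side":
        u,v=proj(s,[447,-228,140]).astype(int); i=cv2.resize(i[max(v-90,0):v+90,u-120:u+120],(640,480))
    a.append(cv2.resize(i,(400,300)))
cv2.imwrite("pics/g1.png",np.hstack(a)[:,:,::-1])
E
```

```text
(no output)
```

View pics/g1.png

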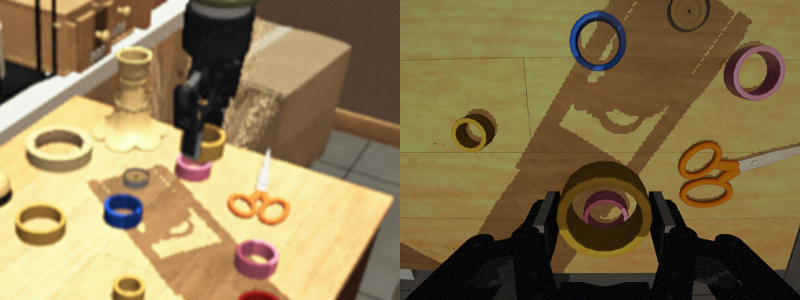

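The middle collar is held between the pads in both views (wrist-crop pixel ~605,210). I'll check its tilt and its offset from the TCP in the wrist view.

```bash
python3 - <<'E'
from h import *
from scipy.optimize import minimize
from fit import A,fill
s=snapshot("wrist"); st=sense(); T=st["tool_pos"]; print(T.round(1))
t=[t for t in finder.trace("collar_middle_centre","wrist") if 450<np.nonzero(t["mask"])[1].mean()*1 or True]
for q in t: print(q["confidence"],[round(v*w) for v,w in zip(q["box"],(640,480,640,480))],q["mask"].sum())
def circ(p,r,h):
    c,sn=np.cos(p[3]),np.sin(p[3]); L=np.stack([r*np.cos(A),r*np.sin(A),0*A+h],1)@np.array([[c,0,sn],[0,1,0],[-sn,0,c]]).T
    return np.array([proj(s,T+p[:3]+l) for l in L])
im=s["img"].copy()
m=[q["mask"] for q in t if q["mask"][300:420,240:420].sum()>2500]
if m:
    m=fill(m[0])
    def f(p):
        P=np.vstack([circ(p,27,12),circ(p,27,-12)]); k=np.zeros((1920,2560),np.uint8); cv2.fillConvexPoly(k,cv2.convexHull(((P+.5)*4).astype(np.float32)).round().astype(np.int32),1)
        return np.abs(cv2.resize(k.astype(np.float32),(640,480),interpolation=cv2.INTER_AREA)-m).sum()
    x0=np.array([0,0,10,0.]); o=minimize(f,x0,method="Nelder-Mead",options=dict(initial_simplex=np.vstack([x0,x0+np.diag([5,5,6,.15])]),xatol=.01,fatol=.5)); print(o.x.round(3),o.fun,m.sum())
p=[0,0,9,0]
for r,h,c in((27,12,(255,0,0)),(21,12,(255,0,0)),(27,-12,(0,255,0)),(21,-12,(0,255,0))):
    cv2.polylines(im,[circ(p,r,h).round().astype(np.int32)],True,c,1)
cv2.imwrite("pics/g2.png",cv2.resize(im[230:440,180:460],(800,600))[:,:,::-1])
E
```

```text
[ 445.8 -227.7  138.4]
0.92 [522, 71, 100, 86] 5089
0.9 [249, 258, 153, 155] 13908
0.81 [272, 12, 90, 104] 3272
0.63 [295, 305, 70, 60] 2333
0.57 [192, 359, 3, 6] 22
[0.142 0.367 6.663 0.178] 407.1875 19010.0
```

View pics/g2.png

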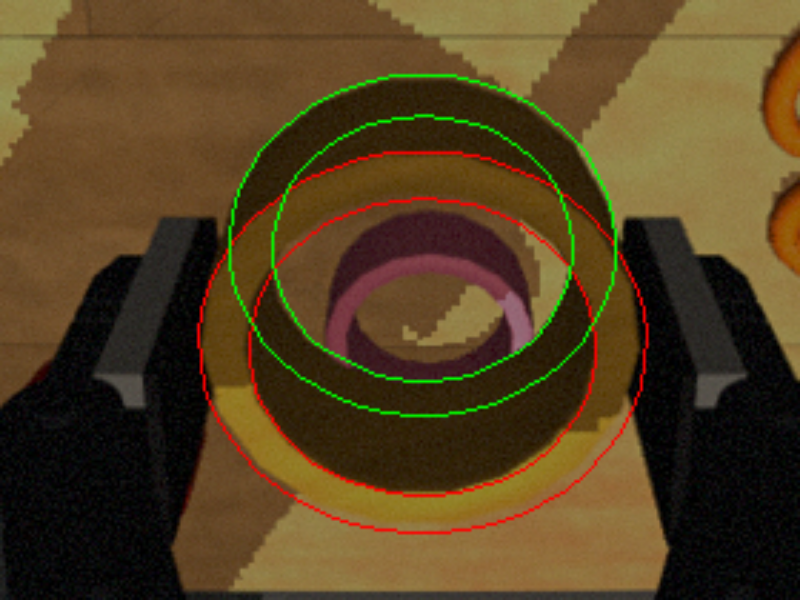

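The overlaid bore edges match a level collar centred on the TCP and about 9 mm above it, so the grasp is good. I'll move near the cone and refine its position.

Request:
send_rows --steps '[[[0,0.7,0.5],[0,0,0]],[[0,2.2,0.83],[0,0,0]],[[0,4.0,0.83],[0,0,0]],[[-0.1,5.8,0.83],[0,0,0]],[[-0.2,7.6,0.83],[0,0,0]],[[-0.3,9.4,0.83],[0,0,0]],[[-0.4,11.2,0.83],[0,0,0]],[[-0.5,12.8,0.83],[0,0,0]],[[-0.55,13.8,0.83],[0,0,0]],[[-0.55,14.1,0.83],[0,0,0]]]'

```text
time: 7.42
tool_pos: [429.1, 195.9, 163.5]
tcp_rot: [180.0, 0.1, 0.1]
ft_force: [0.3, -0.3, -1.6]
finger_gap: 53.5
grip_force: 37.3
```

Request:
send_rows --steps '[[[0,0,0],[0,0,0]],[[0,0,0],[0,0,0]],[[0,0,0],[0,0,0]]]'

```text
time: 7.8
tool_pos: [430.5, 193.7, 164.9]
tcp_rot: [180.0, 0.0, -0.1]
ft_force: [-0.5, 0.4, -1.1]
finger_gap: 53.3
grip_force: 37.3
```

```bash
python3 - <<'E'
from fit import *
for i in range(3): print(sense()["tool_pos"].round(1))
s=snapshot("wrist"); im=s["img"].copy(); x,y=490.3,194.7
for t in finder.pinpoint("middle_step","wrist"): print(t, onz(s,t["at"][0]*640,t["at"][1]*480,44).round(1))
T=sense()["tool_pos"];print(T.round(1))
for r,z in((48,0),(48,14),(27,14),(25,44),(18,44),(16,66),(11.5,66),(4.5,90)):
    cv2.polylines(im,[np.array([proj(s,[x+r*np.cos(a),y+r*np.sin(a),z]) for a in A]).round().astype(np.int32)],True,(0,255,0),1)
for r,h in((27,20),(21,20),(21,-4)):
    cv2.polylines(im,[np.array([proj(s,[T[0]+r*np.cos(a),T[1]+r*np.sin(a),T[2]+h]) for a in A]).round().astype(np.int32)],True,(255,0,0),1)
np.savez("w2.npz",img=s["img"],K=s["K"],k1=s["k1"],pose=s["pose"])
cv2.imwrite("pics/c2.png",im[60:420,120:520][:,:,::-1].repeat(2,0).repeat(2,1)[:600])
E
```

```text
[430.5 193.7 164.9]
[430.5 193.7 164.9]
[430.5 193.7 164.9]
{'at': [0.5056, 0.284], 'confidence': 0.96} [490.7 196.   44. ]
[430.5 194.  165. ]
```

View pics/c2.png

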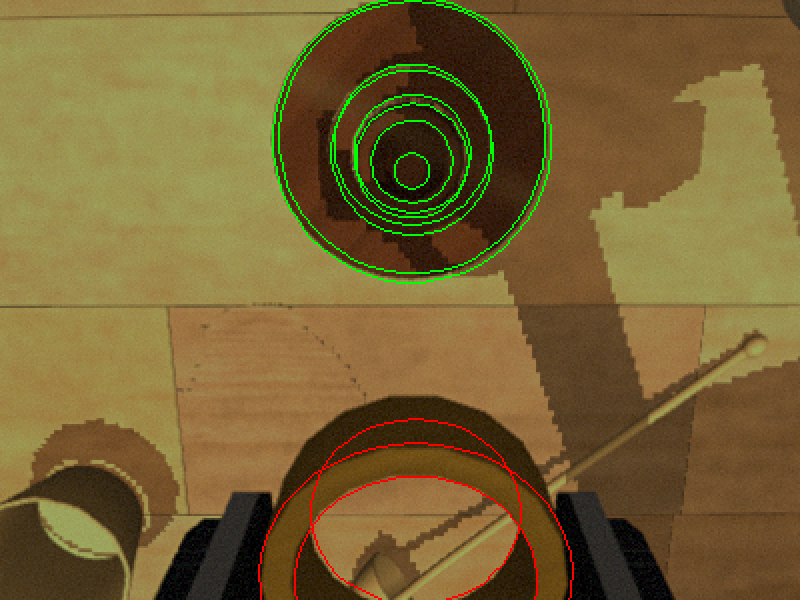

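The cone model overlaid at (490.3, 194.7) matches the picture at crop pixels (412,140), and the collar model matches too. Moving over and sliding down.

Request:
send_rows --steps '[[[0.6,0,0],[0,0,0]],[[1.4,0,0],[0,0,0]],[[2.0,0,0],[0,0,0]],[[2.0,0,0],[0,0,0]],[[2.0,0,-0.8],[0,0,0]],[[2.0,0,-1.8],[0,0,0]],[[2.0,0,-2.4],[0,0,0]],[[2.0,0,-2.9],[0,0,0]],[[2.0,0,-2.9],[0,0,0]]]'

```text
time: 9.02
tool_pos: [489.4, 194.4, 77.0]
tcp_rot: [180.0, 0.1, -0.0]
ft_force: [-0.1, -0.1, -1.5]
finger_gap: 53.0
grip_force: 37.3
```

Request:
send_rows --steps '[[[0,0,-0.3],[0,0,0]],[[0,0,-0.55],[0,0,0]],[[0,0,-0.75],[0,0,0]],[[0,0,-0.9],[0,0,0]],[[0,0,-0.96],[0,0,0]],[[0,0,-0.96],[0,0,0]]]'

```text
time: 9.78
tool_pos: [490.3, 194.7, 49.2]
tcp_rot: [180.0, 0.0, -0.0]
ft_force: [-0.1, 0.0, -2.0]
finger_gap: 53.1
grip_force: 37.3
```

Request:
send_rows --steps '[[[0,0,-0.03],[0,0,0]],[[0,0,-0.06],[0,0,0]],[[0,0,-0.06],[0,0,0]]]'

```text
time: 10.15
tool_pos: [490.5, 194.7, 47.7]
tcp_rot: [-180.0, -0.0, -0.0]
ft_force: [-0.6, 0.2, 0.1]
finger_gap: 53.2
grip_force: 37.4
```

Request:
send_rows --steps '[[[0,0,0],[0,0,0]],[[0,0,0],[0,0,0]],[[0,0,0],[0,0,0]],[[0,0,0],[0,0,0]],[[0,0,0],[0,0,0]],[[0,0,0],[0,0,0]]]' --fingers 0

```text
time: 10.9
tool_pos: [490.3, 194.7, 47.4]
tcp_rot: [-180.0, -0.0, -0.0]
ft_force: [0.2, 0.4, 0.3]
finger_gap: 85.4
grip_force: 0.0
```

Request:
send_rows --steps '[[[0,0,0.5],[0,0,0]],[[0,0,1.5],[0,0,0]],[[0,0,2.7],[0,0,0]],[[-0.5,0,4.0],[0,0,0]],[[-1.5,0,4.3],[0,0,0]],[[-2.0,0,4.3],[0,0,0]],[[-2.0,0,4.3],[0,0,0]]]'

```text
time: 11.78
tool_pos: [430.1, 194.9, 177.7]
tcp_rot: [-180.0, -0.1, 0.0]
ft_force: [0.6, -0.3, 0.2]
finger_gap: 85.5
grip_force: 0.0
```

```bash
python3 - <<'E'
from fit import *
a=[]
for c in("wrist","side"):
    s=snapshot(c); i=s["img"].copy(); u,v=proj(s,[490.3,194.7,56]).astype(int)
    for t in finder.pinpoint("collar_middle_centre",c):
        q=onz(s,t["at"][0]*640,t["at"][1]*480,56); 
        if np.hypot(q[0]-490,q[1]-195)<40: print(c,round(t["confidence"],2),q.round(1))
    raw=i.copy()
    for r,z in((27,68),(21,68),(27,44)):
        cv2.polylines(i,[np.array([proj(s,[490.3+r*np.cos(b),194.7+r*np.sin(b),z]) for b in A]).round().astype(np.int32)],True,(0,255,0),1)
    w=60
    for k in(raw,i): a.append(cv2.resize(k[max(v-w,0):v+w,u-w:u+w],(300,300)))
cv2.imwrite("pics/f.png",np.vstack([np.hstack(a[:2]),np.hstack(a[2:])])[:,:,::-1]); print(sense()["time"])
E
```

```text
side 0.93 [491.1 191.3  56. ]
11.975
```

View pics/f.png

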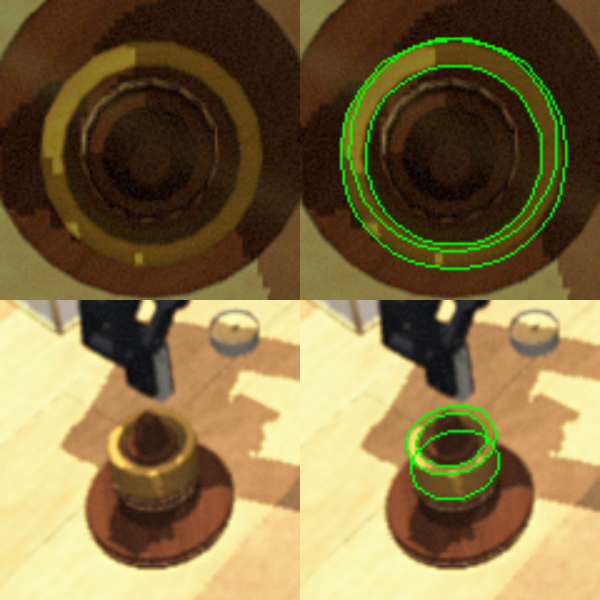

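The collar sits level on the middle step around the cone at (490, 194), matching the seated overlay in both views. The gripper is clear of it, so I'm handing in.

```bash
python3 -c "
from h import *
print(order.hand_in())"
```

```text
the job is handed in; nothing more can be done
None
```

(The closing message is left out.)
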